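Clippers from behind the jars

ROBOT

A 6-joint arm with a two-finger parallel gripper is mounted at the origin on the work surface. World frame = base frame: x ahead of the robot, y to its left, z up, the work surface at z = 0. Lengths are in m, angles in degrees, forces in N, time in s.
With the tool pointing down it reaches from about 0.35 to 0.85 m from the base axis. Payload 8.1 kg.
Tool frame: the origin (TCP) lies between the finger pads; the fingertips stand ctrl.tips_ahead ahead of it and the grasp point (between the pads) lies 11 mm behind it (ctrl.tips_ahead is the distance from the TCP to the fingertips, in m); z points along the fingers, y is the line along which they close (so a half turn about z gives the same grasp; the last joint's range is limited). The gripper opens to 93 mm and grips with 3 to 60 N. Pads are 15 mm wide; open, the fingers measure 128 mm over their backs; the gripper's body (75 mm by 188 mm) begins 65 mm behind the grasp point.
Start: joints at [61.971, 7.471, 85.268, -0, 87.261, -4.893], TCP at [0.236, 0.552, 0.227] pointing down, gripper open.
Joint ranges: [-169.43, 169.43], [-51.17, 129.36], [1.28, 143.12], [-76.62, 256.62], [0, 156.53], [-152.29, 152.29]. Speed limits (degrees/s): [136.94, 136.94, 159.86, 180, 180, 180].

INTERFACE

Orientations are given as [roll, pitch, yaw] about the fixed x, y, z axes, in that order (R = Rz(yaw) Ry(pitch) Rx(roll)).
In Python, from workcell import ctrl, cams gives the robot as it stands.
- The arm moves only by the tool play_rows, never from a script. Its arguments are lists of equal length, an entry for each row: "fingers": the opening, from -1 (shut) to 1 (fully open); "linear": the shift along the tool's x, y, z in units of 30 mm (1.0 is 30 mm), a list of three; "yaw": the turn about the tool's z in units of 10 degrees (1.0 is 10 degrees). In form: {"fingers": [fingers, ...], "linear": [[dx, dy, dz], ...], "yaw": [yaw, ...]}. A call has 1 to 8 rows; each row shifts and turns the commanded pose from where the row before left it, along the tool's axes as they then stand; what a row does not reach is not made up. A row lasts 1/8 s, in which the tool goes at most 62.5 mm and 10.7 degrees, less where a joint would pass 70% of its speed; a pose out of reach is approached as far as the arm can. A call is refused whole if a number of a shift passes 1 or a number of a turn 1, either way. A call with a gripper value outside its range is refused whole. The fingers move at their own pace and stop on an object; "force" is the grip in N (left out, the last holds). Time passes only in rows, so rows that do not move let the fingers close. It gives the time, the measured TCP pose, the force, the opening and the grip force at its end, in the units of the state.
- ctrl.state(): the state, without advancing time (a new reading comes with each control period).
- cams.camera(name): name is "side" or "top" or "wrist"; returns a dict with "frame" (400x640x3 uint8, red, green, blue), "fx", "fy", "cx", "cy" (pixels), "k1" (the pictures are not rectified: a ray, as slopes to the right and down, at radius r is drawn at 1 + k1 r^2 times it, then the intrinsics apply), "extrinsics" (4x4, takes a point from world to camera coordinates); the wrist camera has in their place "tool_from_camera" (4x4, takes a point from camera to tool coordinates, whose origin is the TCP and whose axes are the flange's). Camera axes: x right, y down, z forward; pixel columns grow to the right and rows downward; lengths in m; the calibration is good to about 2 mm. A picture is of the moment at which its call begins: read the wrist's pose just before it. There is no depth.
- ctrl.finish_job(): hands the job in; it is judged then, once.
The state is a dict: "t": time; "q": joint angles; "qd": joint speeds; "joint_torque": joint torques, N m; "ee_pos": TCP position; "eef_rot": TCP orientation; "contact_force": force on the tool from outside, world axes, zero at the start; "torque": the same for the moment, N m; "finger_gap": opening from 0.0 (shut) to 1.0 (fully open); "grasp_force": force on a finger pad.
Only numpy, scipy, OpenCV 4.12 (cv2) and the standard library are available. Lean on these libraries where they do the work, as an engineer would, in place of code of your own. Each camera call takes 0.05 s, during which the arm holds its last target. There are 200 camera calls.

TASK

Get the red hair clippers from behind the row of jars and lay them in their charging cradle: first clear all three jars off to the aluminium side tray, standing upright, then put the clippers in the cradle, flat and the right way up between its orange lugs (either end first), while the jars wait on the tray. After that put every jar back upright in the middle of the coaster of its own colour. Never let a jar tip over.

Things in the scene. Friction and masses are not known exactly. Their poses are not given: they have to be found in the camera images.
- jar_white: White jar with a steel lid and a small steel knob (the height includes the 16 mm high, 24 mm wide knob, so the lid's top is at 102 mm): a closed round container, 54 mm in diameter and 118 mm tall, about 0.25 kg; starts upright on its own coaster. Its origin is the centre of its underside, z up its axis. Its straight side can be gripped anywhere up to 95 mm above its underside.
- jar_mint: Mint-green canister with a mint-green lid: a closed round container, 58 mm in diameter and 106 mm tall, about 0.25 kg; starts upright on its own coaster. Its origin is the centre of its underside, z up its axis. Its straight side can be gripped anywhere up to 95 mm above its underside.
- jar_blue: Blue jar with a flat steel lid: a closed round container, 54 mm in diameter and 116 mm tall, about 0.25 kg; starts upright on its own coaster. Its origin is the centre of its underside, z up its axis. Its straight side can be gripped anywhere up to 95 mm above its underside.
- clippers: Red hair clippers with a black band and a steel blade at one end, 160 mm long, 42 mm wide, 36 mm tall, about 0.3 kg, lying flat on the wooden board behind the jars (far from the robot), roughly parallel to their row, some 30 mm clear of them. Origin: centre of the underside; x along its length towards the blade, y across, z up. Grip it across its width at mid-length.
- coaster_white: Round white coaster, 76 mm in diameter, 3 mm thick, fixed on the 6 mm thick wooden board; the white jar belongs on it. Origin: centre of its underside (its top is 3 mm higher).
- coaster_mint: Round mint-green coaster, 76 mm in diameter, 3 mm thick, fixed on the 6 mm thick wooden board; the mint-green canister belongs on it. Origin: centre of its underside (its top is 3 mm higher).
- coaster_blue: Round blue coaster, 76 mm in diameter, 3 mm thick, fixed on the 6 mm thick wooden board; the blue jar belongs on it. Origin: centre of its underside (its top is 3 mm higher).
- tray: Aluminium side tray, empty, fixed, to the left or right of the board: 300 mm long (its x) by 130 mm wide (its y), with a rim 14 mm high and 4 mm thick; inner floor 4 mm above the counter. Origin: centre of its underside. The three jars fit in a line along its length, 90 mm apart.
- cradle: Fixed charging cradle on the other side of the board from the tray: whitish plate 210 (its x) by 90 mm (its y), top 8 mm above the counter, with orange lugs 12 mm high on it: two pairs 65 mm either side of the middle, 62 mm apart across y, and an end stop 94 mm from the middle at each end. The middle 100 mm of the sides is open for fingers. Clippers lie along x. Origin: centre of underside.

How it is judged (in metres and radians):
On the way, in this order (a step that is already met when the one before it is completed fails the run):
1. all three jars stand upright and at rest on the side tray (x of jar_white in the frame of tray between -0.14 and 0.14 m and y of jar_white in the frame of tray between -0.055 and 0.055 m and height (world z) of each of jar_white, jar_mint, jar_blue below 0.012 m and angle between each of jar_white, jar_mint, jar_blue's own z axis and vertical below 0.12 rad and linear speed of each of jar_white, jar_mint, jar_blue below 0.03 m/s and angular speed of each of jar_white, jar_mint, jar_blue below 0.3 rad/s and x of jar_mint in the frame of tray between -0.14 and 0.14 m and y of jar_mint in the frame of tray between -0.055 and 0.055 m and x of jar_blue in the frame of tray between -0.14 and 0.14 m and y of jar_blue in the frame of tray between -0.055 and 0.055 m), for 0.2 s.
2. the clippers lie flat in the cradle while the jars stand on the tray (all of step 1 and x of clippers in the frame of cradle between -0.015 and 0.015 m and y of clippers in the frame of cradle between -0.012 and 0.012 m and z of clippers in the frame of cradle below 0.013 m and angle between the x axis of clippers and the x axis of cradle, either way round below 0.25 rad and angle between clippers's own z axis and vertical below 0.12 rad and linear speed of clippers below 0.03 m/s and angular speed of clippers below 0.3 rad/s), for 0.2 s.
3. each jar stands on the coaster of its colour, the clippers in the cradle (x of clippers in the frame of cradle between -0.015 and 0.015 m and y of clippers in the frame of cradle between -0.012 and 0.012 m and z of clippers in the frame of cradle below 0.013 m and angle between the x axis of clippers and the x axis of cradle, either way round below 0.25 rad and angle between each of clippers, jar_white, jar_mint, jar_blue's own z axis and vertical below 0.12 rad and linear speed of each of clippers, jar_white, jar_mint, jar_blue below 0.03 m/s and angular speed of each of clippers, jar_white, jar_mint, jar_blue below 0.3 rad/s and horizontal distance between jar_white and coaster_white below 0.013 m and z of jar_white in the frame of coaster_white below 0.008 m and horizontal distance between jar_mint and coaster_mint below 0.013 m and z of jar_mint in the frame of coaster_mint below 0.008 m and horizontal distance between jar_blue and coaster_blue below 0.013 m and z of jar_blue in the frame of coaster_blue below 0.008 m), for 0.2 s.
At the end, for the whole second after the job is handed in: Each jar stands upright (within 7 degrees) on the coaster of its own colour, its centre within 13 mm of the coaster's; the clippers lie flat, right way up, on the cradle's plate within 15 mm lengthwise, 12 mm sideways and 14 degrees (either end first); all at rest (all of step 3); the robot touches nothing.
It fails at once if a jar tips over (more than 35 degrees) (angle between any of jar_white, jar_mint, jar_blue's own z axis and vertical above 0.61 rad).
It also fails if it takes over 144 s, if anything falls off the work surface, if the arm or the gripper's body presses on something with over 40 N, if the wrist force passes 120 N, or if a joint passes its speed limit or range.

## Working session

There is one attempt and no reset: what is moved stays moved. The work goes in short steps, Python scripts to look and compute and a tool call to move; the robot and the scene stay as the last step left them, time stands still between calls to the robot, and variables do not carry over. Pictures are saved under pics/ and viewed, at most 14 in all, crops included, and the job is handed in when it is done.

Besides the shell and the picture viewer there is one more tool, called after "Emit:" as name([rows], argument=value, ...), one row to a line, values as JSON. play_rows: Moves the arm, as the interface text tells. Its arguments: {"type":"object","properties":{"fingers":{"type":"array","items":{"type":"number"}},"linear":{"type":"array","items":{"type":"array","items":{"type":"number"}}},"yaw":{"type":"array","items":{"type":"number"}},"force":{"type":"number"}},"required":["fingers","linear","yaw"]}

```bash
mkdir -p pics
cat > h.py <<'E'
import numpy as np,cv2
from workcell import ctrl,cams
from scipy.spatial.transform import Rotation as R
def save(c,f): cv2.imwrite('pics/'+f,c['frame'][:,:,::-1])
def tool():
    s=ctrl.state();T=np.eye(4);T[:3,3]=s['ee_pos'];T[:3,:3]=R.from_euler('xyz',s['eef_rot'],degrees=True).as_matrix();return T
def ray(c,u,v,z,T=None):
    x,y=(u-c['cx'])/c['fx'],(v-c['cy'])/c['fy'];a,b=x,y
    for _ in range(20):
        k=1+c['k1']*(a*a+b*b);a,b=x/k,y/k
    M=np.linalg.inv(c['extrinsics']) if T is None else T@c['tool_from_camera']
    d=M[:3,:3]@[a,b,1];o=M[:3,3];return o+d*(z-o[2])/d[2]
E
python3 - <<'E'
from h import *
import pickle
s=ctrl.state();print({k:np.round(v,3) for k,v in s.items()},ctrl.tips_ahead)
D={}
for n in ('top','side'):
    c=cams.camera(n);save(c,n+'0.png');D[n]=c
    print(n,np.linalg.inv(c['extrinsics'])[:3,3])
pickle.dump(D,open('c0.pkl','wb'))
E
```

```text
{'t': np.float64(0.0), 'q': array([61.97 ,  7.514, 85.33 , -0.   , 87.261, -4.894]), 'qd': array([ 0.071,  0.006,  0.037,  0.017, -0.014, -0.095]), 'joint_torque': array([-1.0000e-03, -5.5985e+01, -4.9175e+01,  7.7000e-02,  3.6000e-02,
       -0.0000e+00]), 'ee_pos': array([0.235, 0.551, 0.226]), 'eef_rot': array([-1.79896e+02, -9.00000e-03,  1.56864e+02]), 'contact_force': array([-0.605,  0.541, -0.143]), 'torque': array([-0.062,  0.107,  0.022]), 'grasp_force': np.float64(0.0), 'finger_gap': np.float64(1.0)} 0.008
top [ 0.38896829 -0.0026334   1.03082449]
side [-0.00658106 -0.33815172  0.49026981]
```

View pics/top0.png

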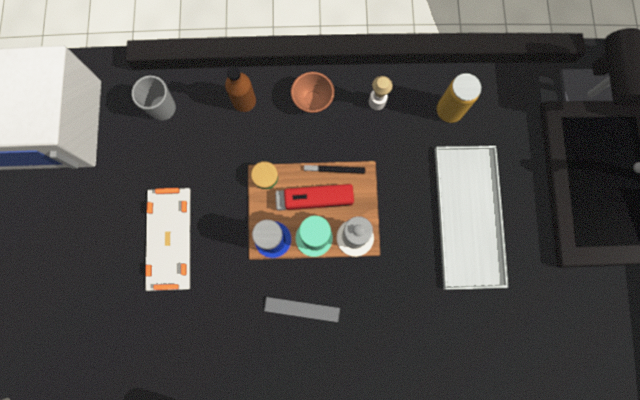

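View pics/side0.png

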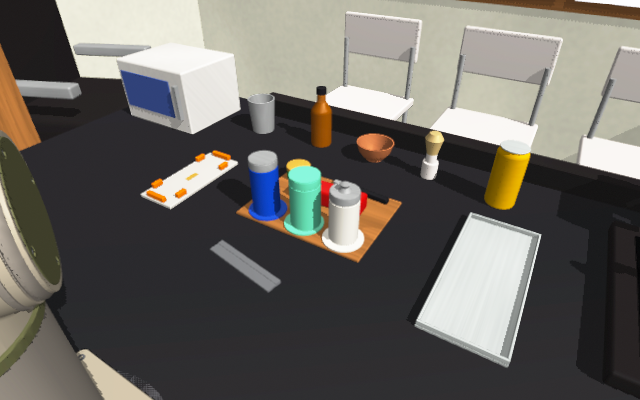

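The top view shows blue, mint and white jars at about (268,237), (315,235) and (356,235). The clippers are at (315,197) with the blade to the left, the cradle at (168,239) and the tray at (471,217). The side view agrees. I'll enlarge the board and mark image edges for cradle and tray.

Run:
```python
from h import *
import pickle
c=pickle.load(open('c0.pkl','rb'))['top'];f=c['frame'][:,:,::-1]
cv2.imwrite('pics/a.png',cv2.resize(f[150:270,240:390],None,fx=5,fy=5,interpolation=cv2.INTER_CUBIC))
a=cv2.resize(f[180:300,140:200],None,fx=5,fy=5,interpolation=cv2.INTER_CUBIC)
b=cv2.resize(f[140:300,430:515],None,fx=3.75,fy=3.75,interpolation=cv2.INTER_CUBIC)
cv2.imwrite('pics/b.png',np.hstack([a,b[:600]]))
```

```text
(no output)
```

View pics/a.png

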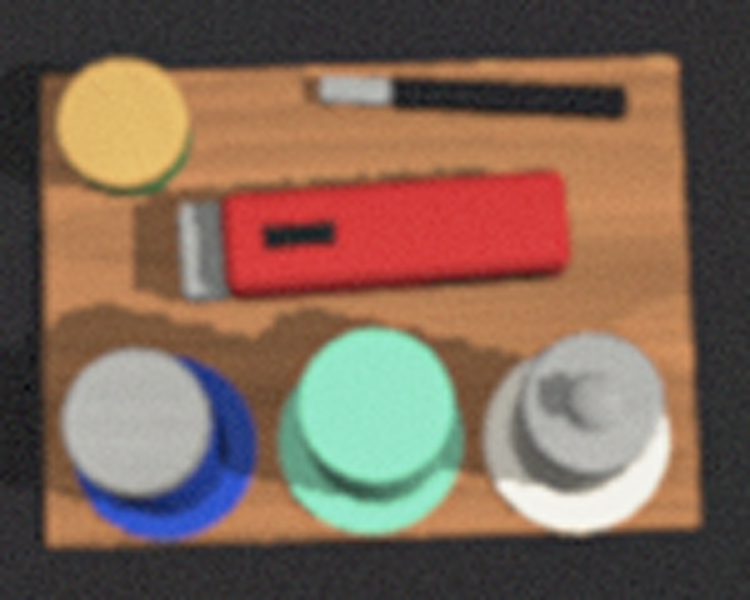

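View pics/b.png

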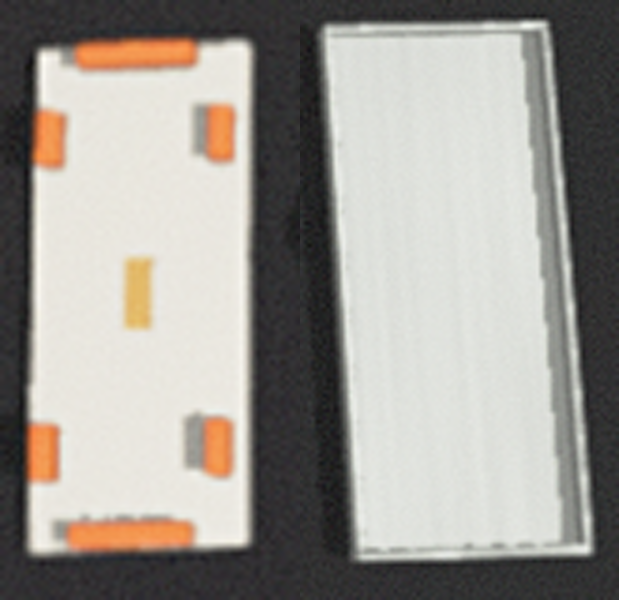

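The crops give the jar lids at (137,421), (377,405) and (593,403), and the coaster centres at about (165,447), (372,441) and (578,441). The clippers span (178..568, 172..300). The cradle corners are (40,45), (252,40), (247,548) and (28,553), and the tray corners are also clear.

Run:
```python
from h import *
import pickle
c=pickle.load(open('c0.pkl','rb'))['top']
A=lambda U,V,z:ray(c,(U+.5)/5-.5+240,(V+.5)/5-.5+150,z)
B=lambda U,V,z:ray(c,(U+.5)/5-.5+140,(V+.5)/5-.5+180,z)
C=lambda U,V,z:ray(c,(U-300+.5)/3.75-.5+430,(V+.5)/3.75-.5+140,z)
for n,t,zt,k in (('blue',(137,421),.125,(165,447)),('mint',(377,405),.115,(372,441)),('white',(593,403),.111,(578,441))):
    print(n,A(*t,zt).round(4),A(*k,.009).round(4))
def quad(n,P):
    P=np.array(P);print(n,P.mean(0).round(4),'sides',[round(np.linalg.norm(P[i]-P[(i+1)%4]),3) for i in range(4)],
     'long axis deg',np.round([np.degrees(np.arctan2(*(d[1::-1]))) for d in (P[0]-P[3],P[1]-P[2],P[0]-P[1],P[3]-P[2])],1))
quad('clip',[A(178,200,.04),A(565,172,.042),A(570,270,.042),A(183,300,.04)])
quad('cradle',[B(*p,.008) for p in ((40,45),(252,40),(247,548),(28,553))])
quad('tray',[C(*p,.014) for p in ((322,25),(546,21),(593,552),(356,559))])
```

```text
blue [0.4912 0.0871 0.125 ] [0.4932 0.0871 0.009 ]
mint [ 0.4961 -0.0008  0.115 ] [0.4937 0.0018 0.009 ]
white [ 0.4954 -0.0813  0.111 ] [ 0.4915 -0.0832  0.009 ]
clip [ 0.5739 -0.0011  0.041 ] sides [np.float64(0.158), np.float64(0.04), np.float64(0.157), np.float64(0.041)] long axis deg [ 2.3  0.8 92.7 93. ]
cradle [0.5001 0.3049 0.008 ] sides [np.float64(0.09), np.float64(0.211), np.float64(0.09), np.float64(0.212)] long axis deg [ 0.4  0.4 89.9 90.3]
tray [ 0.5321 -0.3265  0.014 ] sides [np.float64(0.13), np.float64(0.3), np.float64(0.131), np.float64(0.299)] long axis deg [-0.1  0.2 90.  89.8]
```

Everything matches the given sizes. I'll turn the tool so it closes along world x. At yaw 90, tool x is world +y, tool y is world +x and tool z is down. Then I'll go to the white jar.

Emit:
play_rows([
  [0,0,0],
  [0,0,0],
  [0,0,0],
  [0,0,0],
  [0,0,0],
  [0,0,0],
  [0,0,0],
  [0,0,0],
], fingers=[1,1,1,1,1,1,1,1], yaw=[1,1,1,1,1,1,0.69,0], force=25)

```text
t: 1.1
ee_pos: [0.2356, 0.5515, 0.2261]
eef_rot: [-180.0, 0.0, 90.0]
contact_force: [1.2, -0.1, 0.4]
finger_gap: 1.0
grasp_force: 0.0
```

Emit:
play_rows([
  [-1,1,0],
  [-1,1,0],
  [-1,1,0],
  [-1,1,0],
  [-1,1,0],
  [-1,1,0],
  [-1,1,0],
  [-1,1,0],
], fingers=[1,1,1,1,1,1,1,1], yaw=[0,0,0,0,0,0,0,0])

```text
t: 2.1
ee_pos: [0.4763, 0.3105, 0.2265]
eef_rot: [-180.0, 0.0, 90.2]
contact_force: [-0.1, -0.6, 0.1]
finger_gap: 0.998
grasp_force: 0.0
```

Emit:
play_rows([
  [-1,0.6,0],
  [-1,0,0],
  [-1,0,0],
  [-1,0,0],
  [-1,0,0],
  [-1,0,0],
  [-1,0,0],
  [-1,0,0],
], fingers=[1,1,1,1,1,1,1,1], yaw=[0,0,0,0,0,0,0,0])

```text
t: 3.1
ee_pos: [0.4932, 0.0706, 0.2265]
eef_rot: [-180.0, 0.0, 90.2]
contact_force: [0.5, -0.7, -1.1]
finger_gap: 0.997
grasp_force: 0.0
```

Emit:
play_rows([
  [-1,0,0],
  [-1,0,0],
  [-1,0,0],
  [-1,0,0],
  [-1,0,0],
  [-0.1,0,0],
  [0,0,0],
  [0,0,0],
], fingers=[1,1,1,1,1,1,1,1], yaw=[0,0,0,0,0,0,0,0])

```text
t: 4.1
ee_pos: [0.4933, -0.0805, 0.2266]
eef_rot: [-180.0, -0.0, 90.1]
contact_force: [0.5, -0.4, 0.1]
finger_gap: 0.997
grasp_force: 0.0
```

Run:
```python
from h import *
import pickle
T=tool();c=cams.camera('wrist');save(c,'w1.png');pickle.dump((T,c),open('w1.pkl','wb'));print((T@c['tool_from_camera'])[:3,3],T[:3,3])
```

```text
[0.49379926 0.00131914 0.38464259] [ 0.49334105 -0.08050949  0.22659398]
```

View pics/w1.png

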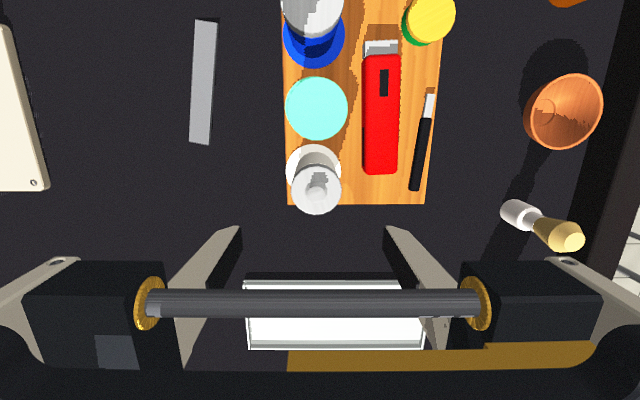

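The wrist view shows the white lid centre at about (317,190) and the mint lid at (317,108). I'll check both against the top-camera measurements.

Run:
```python
from h import *
import pickle
T,c=pickle.load(open('w1.pkl','rb'))
for n,u,v,z in (('white',317,190,.111),('mint',317,108,.115),('clipR',(363+398)/2,174,.042),('clipbl',381,42,.042)): print(n,ray(c,u,v,z,T).round(4))
```

```text
white [ 0.4991 -0.0777  0.111 ]
mint [0.4985 0.0031 0.115 ]
clipR [ 0.5809 -0.0763  0.042 ]
clipbl [0.571  0.0748 0.042 ]
```

Emit:
play_rows([
  [0,0.06,1],
  [0,0,1],
  [0,0,1],
  [0,0,1],
  [0,0,0.6],
  [0,0,0.5],
  [0,0,0],
  [0,0,0],
], fingers=[1,1,1,1,1,1,1,1], yaw=[0,0,0,0,0,0,0,0])

```text
t: 5.15
ee_pos: [0.4959, -0.0816, 0.0747]
eef_rot: [179.9, 0.0, 90.0]
contact_force: [1.1, 0.5, -0.1]
finger_gap: 0.998
grasp_force: 0.0
```

Emit:
play_rows([
  [0,0,0],
  [0,0,0],
  [0,0,0],
  [0,0,0],
  [0,0,0],
  [0,0,0],
  [0,0,0],
  [0,0,0],
], fingers=[-1,-1,-1,-1,-1,-1,-1,-1], yaw=[0,0,0,0,0,0,0,0])

```text
t: 6.15
ee_pos: [0.4954, -0.0815, 0.0738]
eef_rot: [180.0, 0.0, 90.0]
contact_force: [1.7, -0.1, 1.8]
finger_gap: 0.576
grasp_force: 25.0
```

Emit:
play_rows([
  [0,0,-0.5],
  [0,0,-1],
  [0,0,-1],
  [-1,0,0],
  [-1,0,0],
  [-1,0,0],
  [-1,0.7,0],
  [-1,1,0],
], fingers=[-1,-1,-1,-1,-1,-1,-1,-1], yaw=[0,0,0,0,0,0,0,0])

```text
t: 7.15
ee_pos: [0.5457, -0.2323, 0.1491]
eef_rot: [-179.9, -0.0, 89.9]
contact_force: [-0.0, 0.4, -2.7]
finger_gap: 0.577
grasp_force: 25.0
```

Emit:
play_rows([
  [-1,1,0],
  [-1,1,0],
  [-1,0,0],
  [-0.17,0,0],
  [0,0,0.5],
  [0,0,0.5],
  [0,0,0.5],
  [0,0,0],
], fingers=[-1,-1,-1,-1,-1,-1,-1,-1], yaw=[0,0,0,0,0,0,0,0])

```text
t: 8.15
ee_pos: [0.6045, -0.325, 0.1008]
eef_rot: [-179.8, -0.1, 90.0]
contact_force: [0.1, -0.8, -3.1]
finger_gap: 0.578
grasp_force: 25.0
```

Run:
```python
from h import *
T=tool();c=cams.camera('top');save(c,'t1.png');print(T[:3,3])
```

```text
[ 0.60454087 -0.32502821  0.10076789]
```

View pics/t1.png

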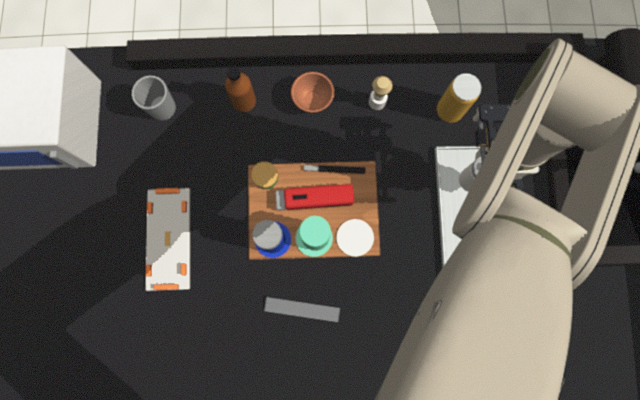

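The arm covers the tray, it clears the yellow can, and the white coaster at (356,238) is now empty. I'll lower and release.

Emit:
play_rows([
  [0,0,0.4],
  [0,0,0.3],
  [0,0,0.2],
  [0,0,0.12],
  [0,0,0],
  [0,0,0],
  [0,0,0],
  [0,0,0],
], fingers=[-1,-1,-1,-1,-1,0.8,0.8,0.8], yaw=[0,0,0,0,0,0,0,0])

```text
t: 9.2
ee_pos: [0.6064, -0.3268, 0.0738]
eef_rot: [179.9, 0.0, 90.0]
contact_force: [1.5, 0.5, 0.1]
finger_gap: 0.851
grasp_force: 0.0
```

Emit:
play_rows([
  [0,0,0],
  [0,0,-0.5],
  [0,0,-1],
  [0,0,-1],
  [0,0,-1],
  [0,0,-0.5],
  [1,-1,0],
  [1,-1,0],
], fingers=[0.8,0.8,0.8,0.8,1,1,1,1], yaw=[0,0,0,0,0,0,0,0])

```text
t: 10.2
ee_pos: [0.5452, -0.266, 0.1928]
eef_rot: [-180.0, -0.0, 89.9]
contact_force: [0.5, 1.2, 0.8]
finger_gap: 1.002
grasp_force: 0.0
```

Emit:
play_rows([
  [1,-0.7,0],
  [1,-1,0],
  [1,0,0],
  [1,0,0],
  [1,0,0],
  [1,0,0],
  [1,0,0],
  [1,0,0],
], fingers=[1,1,1,1,1,1,1,1], yaw=[0,0,0,0,0,0,0,0])

```text
t: 11.2
ee_pos: [0.4949, -0.0255, 0.193]
eef_rot: [-180.0, -0.0, 90.0]
contact_force: [-0.2, -0.2, -0.2]
finger_gap: 1.004
grasp_force: 0.0
```

Emit:
play_rows([
  [0.9,0,0],
  [0,0,0],
  [0,0,1],
  [0,0,1],
  [0,0,1],
  [0,0,0.6],
  [0,0,0.4],
  [0,0,0],
], fingers=[1,1,1,1,1,1,1,1], yaw=[0,0,0,0,0,0,0,0])

```text
t: 12.2
ee_pos: [0.4949, 0.0003, 0.0726]
eef_rot: [-179.9, -0.0, 90.0]
contact_force: [0.2, -0.3, 0.6]
finger_gap: 1.001
grasp_force: 0.0
```

Emit:
play_rows([
  [0,0,0],
  [0,0,0],
  [0,0,0],
  [0,0,0],
  [0,0,0],
  [0,0,0],
  [0,0,0],
  [0,0,0],
], fingers=[-1,-1,-1,-1,-1,-1,-1,-1], yaw=[0,0,0,0,0,0,0,0])

```text
t: 13.2
ee_pos: [0.4956, 0.0005, 0.0735]
eef_rot: [179.9, 0.0, 90.0]
contact_force: [1.5, -0.2, 4.8]
finger_gap: 0.62
grasp_force: 25.0
```

Run:
```python
from h import *
T=tool();c=cams.camera('side');save(c,'s1.png');print(T[:3,3])
```

```text
[4.95632602e-01 4.78333272e-04 7.34597122e-02]
```

View pics/s1.png

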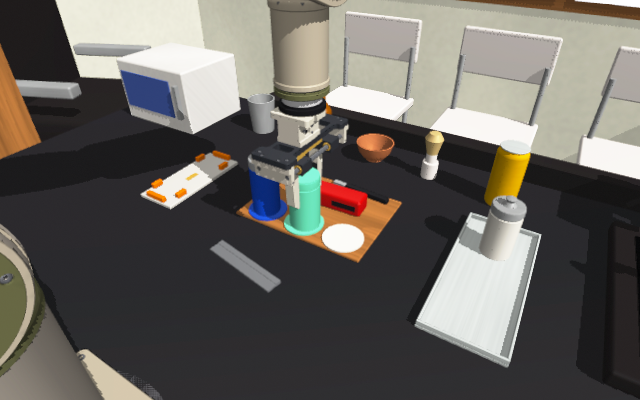

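White stands upright on the tray and mint is between the fingers. I'll carry mint to the tray.

Emit:
play_rows([
  [0,0,-0.5],
  [0,0,-1],
  [0,0,-1],
  [-1,0,0],
  [-1,0,0],
  [-1,0,0],
  [-1,0,0],
  [-1,0,0],
], fingers=[-1,-1,-1,-1,-1,-1,-1,-1], yaw=[0,0,0,0,0,0,0,0])

```text
t: 14.25
ee_pos: [0.4943, -0.1503, 0.1481]
eef_rot: [-179.9, -0.0, 90.0]
contact_force: [0.9, -0.1, -1.9]
finger_gap: 0.618
grasp_force: 25.0
```

Emit:
play_rows([
  [-1,0.3,0],
  [-1,0.3,0],
  [-1,0.1,0],
  [-1,0,0],
  [-1,0,0],
  [-0.9,0,0],
  [0,0,0.5],
  [0,0,0.6],
], fingers=[-1,-1,-1,-1,-1,-1,-1,-1], yaw=[0,0,0,0,0,0,0,0])

```text
t: 15.25
ee_pos: [0.5156, -0.3258, 0.1139]
eef_rot: [-180.0, -0.1, 90.0]
contact_force: [1.1, -0.4, -2.8]
finger_gap: 0.619
grasp_force: 25.0
```

Emit:
play_rows([
  [0,0,0.5],
  [0,0,0.5],
  [0,0,0.3],
  [0,0,0.25],
  [0,0,0],
  [0,0,0],
  [0,0,0],
  [0,0,0],
], fingers=[-1,-1,-1,-1,-1,-1,-1,0.5], yaw=[0,0,0,0,0,0,0,0])

```text
t: 16.25
ee_pos: [0.5163, -0.3267, 0.069]
eef_rot: [180.0, 0.0, 90.0]
contact_force: [0.2, -0.2, -0.4]
finger_gap: 0.686
grasp_force: 0.0
```

Emit:
play_rows([
  [0,0,0],
  [0,0,0],
  [0,0,-0.5],
  [0,0,-1],
  [0,0,-1],
  [0,0,-1],
  [0,0,-0.5],
  [1,0,0],
], fingers=[0.5,0.5,0.5,0.5,0.5,0.5,1,1], yaw=[0,0,0,0,0,0,0,0])

```text
t: 17.25
ee_pos: [0.5166, -0.2982, 0.1909]
eef_rot: [179.8, 0.1, 89.8]
contact_force: [0.0, 0.7, -0.3]
finger_gap: 0.915
grasp_force: 0.0
```

Emit:
play_rows([
  [1,-0.4,0],
  [1,-0.4,0],
  [1,0,0],
  [1,0,0],
  [1,0,0],
  [1,0,0],
  [1,0,0],
  [1,0,0],
], fingers=[1,1,1,1,1,1,1,1], yaw=[0,0,0,0,0,0,0,0])

```text
t: 18.25
ee_pos: [0.4919, -0.0555, 0.1885]
eef_rot: [-180.0, -0.0, 90.0]
contact_force: [0.0, -0.2, 0.9]
finger_gap: 0.999
grasp_force: 0.0
```

Emit:
play_rows([
  [1,0,0],
  [1,0,0],
  [1,0,0],
  [1,0,0],
  [0.85,0,0],
  [0,0,0],
  [0,0,1],
  [0,0,1],
], fingers=[1,1,1,1,1,1,1,1], yaw=[0,0,0,0,0,0,0,0])

```text
t: 19.25
ee_pos: [0.4926, 0.0881, 0.1282]
eef_rot: [179.9, 0.0, 90.0]
contact_force: [-0.2, -0.3, -0.7]
finger_gap: 1.002
grasp_force: 0.0
```

Emit:
play_rows([
  [0,0,0.8],
  [0,0,0.6],
  [0,0,0.45],
  [0,0,0],
  [0,0,0],
  [0,0,0],
  [0,0,0],
  [0,0,0],
], fingers=[1,1,1,1,-1,-1,-1,-1], yaw=[0,0,0,0,0,0,0,0])

```text
t: 20.25
ee_pos: [0.4924, 0.0891, 0.0734]
eef_rot: [180.0, -0.0, 90.0]
contact_force: [-0.9, 0.1, -1.0]
finger_gap: 0.621
grasp_force: 0.0
```

Emit:
play_rows([
  [0,0,0],
  [0,0,0],
  [0,0,0],
  [0,0,0],
], fingers=[-1,-1,-1,-1], yaw=[0,0,0,0])

```text
t: 20.75
ee_pos: [0.4925, 0.089, 0.0733]
eef_rot: [180.0, -0.0, 90.0]
contact_force: [-0.2, -0.1, 2.6]
finger_gap: 0.579
grasp_force: 25.0
```

Emit:
play_rows([
  [0,0,-0.5],
  [0,0,-1],
  [0,0,-1],
  [-1,0,0],
  [-1,0,0],
  [-1,0,0],
  [-1,0,0],
  [-1,-0.18,0],
], fingers=[-1,-1,-1,-1,-1,-1,-1,-1], yaw=[0,0,0,0,0,0,0,0])

```text
t: 21.75
ee_pos: [0.4864, -0.0619, 0.1484]
eef_rot: [-180.0, -0.0, 90.0]
contact_force: [-0.2, -0.0, -2.7]
finger_gap: 0.578
grasp_force: 25.0
```

Emit:
play_rows([
  [-1,-0.5,0],
  [-1,-0.5,0],
  [-1,-0.5,0],
  [-1,-0.5,0],
  [-1,0,0],
  [-1,0,0],
  [-1,0,0],
  [-1,0,0],
], fingers=[-1,-1,-1,-1,-1,-1,-1,-1], yaw=[0,0,0,0,0,0,0,0])

```text
t: 22.75
ee_pos: [0.4262, -0.3017, 0.1483]
eef_rot: [-180.0, -0.0, 90.0]
contact_force: [0.1, -0.1, -3.8]
finger_gap: 0.574
grasp_force: 25.0
```

Emit:
play_rows([
  [-0.85,0,0],
  [0,0,0],
  [0,0,0.5],
  [0,0,0.6],
  [0,0,0.5],
  [0,0,0.5],
  [0,0,0.3],
  [0,0,0.25],
], fingers=[-1,-1,-1,-1,-1,-1,-1,-1], yaw=[0,0,0,0,0,0,0,0])

```text
t: 23.75
ee_pos: [0.4266, -0.3264, 0.068]
eef_rot: [180.0, -0.0, 90.0]
contact_force: [4.6, 3.0, 25.5]
finger_gap: 0.58
grasp_force: 25.0
```

Emit:
play_rows([
  [0,0,0],
  [0,0,0],
  [0,0,0],
  [0,0,0],
  [0,0,0],
  [0,0,0],
  [0,0,-0.5],
  [0,0,-1],
], fingers=[-1,-1,-1,0.5,0.5,0.5,0.5,0.5], yaw=[0,0,0,0,0,0,0,0])

```text
t: 24.75
ee_pos: [0.4258, -0.3258, 0.1136]
eef_rot: [-179.9, -0.1, 90.0]
contact_force: [0.0, 0.6, 0.5]
finger_gap: 0.749
grasp_force: 0.0
```

Emit:
play_rows([
  [0,0,-1],
  [0,0,-1],
  [0,0,-0.5],
  [1,1,0],
  [1,1,0],
  [1,1,0],
  [1,1,0],
  [1,1,0],
], fingers=[0.5,0.5,0.5,1,1,1,1,1], yaw=[0,0,0,0,0,0,0,0])

```text
t: 25.75
ee_pos: [0.5774, -0.1754, 0.1884]
eef_rot: [-180.0, -0.0, 90.0]
contact_force: [-0.3, 0.5, 0.0]
finger_gap: 1.002
grasp_force: 0.0
```

Emit:
play_rows([
  [1,0,0],
  [1,0,0],
  [1,0,0],
  [1,0,0],
  [1,0,0],
  [0.82,-0.07,0],
  [0,0,0],
  [0,0,1],
], fingers=[0.25,0.25,0.25,0.25,0.25,0.25,0.25,0.25], yaw=[0,0,0,0,0,0,-0.3,0])

```text
t: 26.75
ee_pos: [0.5766, -0.0016, 0.161]
eef_rot: [179.7, 0.0, 93.1]
contact_force: [-0.1, -0.4, -1.3]
finger_gap: 0.623
grasp_force: 0.0
```

Emit:
play_rows([
  [0,0,1],
  [0,0,1],
  [0,0,0.8],
  [0,0,0.6],
  [0,0,0],
  [0,0,0],
  [0,0,0],
], fingers=[0.25,0.25,0.25,0.25,0.25,0.25,0.25], yaw=[0,0,0,0,0,0,0])

```text
t: 27.62
ee_pos: [0.5757, -0.0021, 0.058]
eef_rot: [179.9, 0.0, 93.0]
contact_force: [0.8, -0.1, 0.1]
finger_gap: 0.626
grasp_force: 0.0
```

Run:
```python
from h import *
T=tool();c=cams.camera('side');print(T[:3,3])
f=c['frame'][130:370,220:560,::-1];cv2.imwrite('pics/s2.png',cv2.resize(f,None,fx=2.3,fy=2.3))
```

```text
[ 0.57574234 -0.00205399  0.0579692 ]
```

View pics/s2.png

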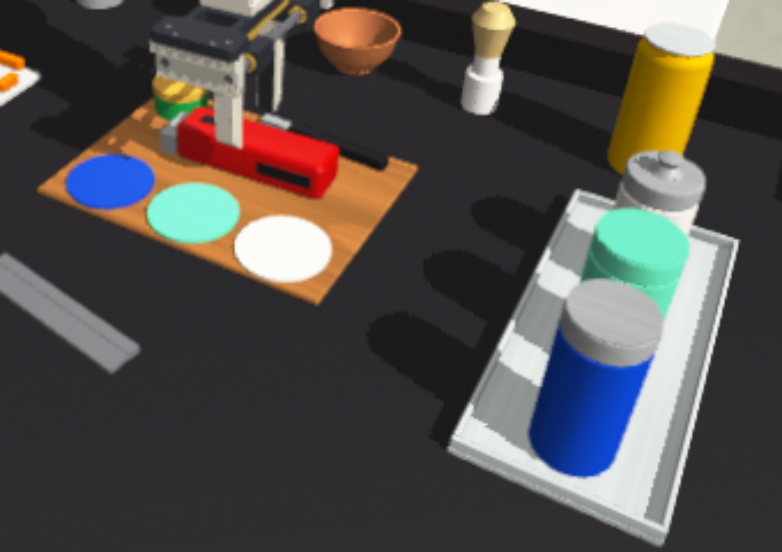

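All three jars stand on the tray, the coasters are free, and the open fingers straddle the clippers. I'll lower 38 mm and grip.

Emit:
play_rows([
  [0,0,0.5],
  [0,0,0.4],
  [0,0,0.35],
  [0,0,0],
  [0,0,0],
  [0,0,0],
  [0,0,0],
  [0,0,0],
], fingers=[0.25,0.25,0.25,0.25,-1,-1,-1,-1], yaw=[0,0,0,0,0,0,0,0], force=30)

```text
t: 28.68
ee_pos: [0.5754, -0.002, 0.0197]
eef_rot: [179.9, 0.0, 93.0]
contact_force: [3.0, 0.8, 1.3]
finger_gap: 0.451
grasp_force: 30.0
```

Emit:
play_rows([
  [0,0,0],
  [0,0,0],
  [0,0,-0.5],
  [0,0,-1],
  [0,0,-1],
  [0,0,-1],
], fingers=[-1,-1,-1,-1,-1,-1], yaw=[0,0,0,0,0,0])

```text
t: 29.42
ee_pos: [0.5734, -0.0019, 0.1246]
eef_rot: [-179.9, -0.0, 93.0]
contact_force: [0.8, 0.2, -3.8]
finger_gap: 0.453
grasp_force: 30.0
```

Emit:
play_rows([
  [0,0,0],
  [0,0,0],
  [0,0,0],
  [0,0,0],
  [0,0,0],
  [0,0,0],
  [0,0,0],
  [0,0,0],
], fingers=[-1,-1,-1,-1,-1,-1,-1,-1], yaw=[-1,-1,-1,-1,-1,-1,-1,-1])

```text
t: 30.42
ee_pos: [0.5735, -0.0018, 0.1237]
eef_rot: [-180.0, -0.1, 173.3]
contact_force: [0.8, 0.4, -3.8]
finger_gap: 0.45
grasp_force: 30.0
```

Emit:
play_rows([
  [0,0,0],
  [0,0,0],
  [0.41,1,0],
  [1,1,0],
  [1,1,0],
  [0,1,0],
  [0,1,0],
  [0,1,0],
], fingers=[-1,-1,-1,-1,-1,-1,-1,-1], yaw=[-0.74,0,0,0,0,0,0,0])

```text
t: 31.42
ee_pos: [0.5006, 0.1784, 0.1241]
eef_rot: [-180.0, -0.0, -179.8]
contact_force: [0.2, -0.4, -3.1]
finger_gap: 0.447
grasp_force: 30.0
```

Emit:
play_rows([
  [0,1,0],
  [0,1,0],
  [0,1,0],
  [0,1,0],
  [0,0.28,0],
  [0,0,0],
  [0,0,0.8],
  [0,0,0.8],
], fingers=[-1,-1,-1,-1,-1,-1,-1,-1], yaw=[0,0,0,0,0,0,0,0])

```text
t: 32.42
ee_pos: [0.5008, 0.3048, 0.0759]
eef_rot: [-180.0, 0.0, -179.8]
contact_force: [0.8, 0.2, -3.6]
finger_gap: 0.452
grasp_force: 30.0
```

Emit:
play_rows([
  [0,0,0],
  [0,0,0],
], fingers=[-1,-1], yaw=[0,0])

```text
t: 32.67
ee_pos: [0.501, 0.3055, 0.077]
eef_rot: [180.0, 0.0, -179.7]
contact_force: [1.0, -0.1, -2.2]
finger_gap: 0.455
grasp_force: 30.0
```

Run:
```python
from h import *
import pickle
T=tool();c=cams.camera('wrist');print(T[:3,3]);save(c,'w3.png');pickle.dump((T,c),open('w3.pkl','wb'))
```

```text
[0.50095204 0.30549065 0.07698615]
```

View pics/w3.png

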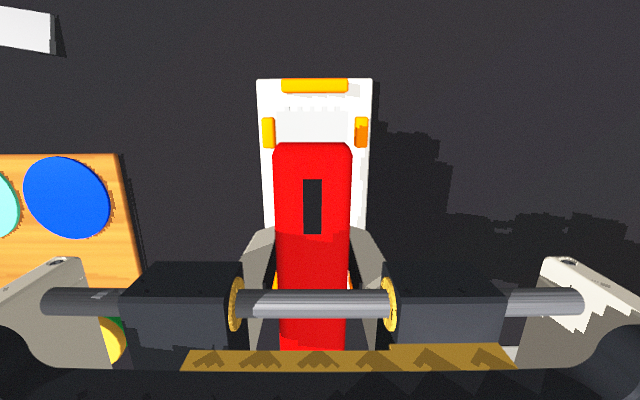

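The clippers hang over the cradle with their near edge at (312,143). The lugs are at (268,132) and (361,131), and the end stop is at (314,85). I'll compute the remaining offset.

Run:
```python
from h import *
import pickle
T,c=pickle.load(open('w3.pkl','rb'))
p=lambda n,u,v,z:print(n,ray(c,u,v,z,T).round(4))
p('clip end L',273,146,.097);p('clip end R',350,146,.097);p('end mid',312,142,.099)
p('lugL',268,131,.02);p('lugR',361,131,.02);p('stop',314.5,85,.02)
p('plate cornL',257,79,.008);p('plate cornR',373,79,.008)
```

```text
clip end L [0.4377 0.2866 0.097 ]
clip end R [0.4375 0.3248 0.097 ]
end mid [0.4354 0.3059 0.099 ]
lugL [0.436  0.2725 0.02  ]
lugR [0.4356 0.3433 0.02  ]
stop [0.403  0.3076 0.02  ]
plate cornL [0.3979 0.2637 0.008 ]
plate cornR [0.3974 0.3525 0.008 ]
```

Sideways is within 2 mm, but the tail end measures only about 66 mm from the grasp. I'll check the lengthwise offset with the other cameras.

Run:
```python
from h import *
import pickle
a=cams.camera('top');b=cams.camera('side');pickle.dump((a,b),open('c4.pkl','wb'))
x=cv2.resize(a['frame'][160:310,130:230,::-1],None,fx=4,fy=4,interpolation=cv2.INTER_CUBIC)
y=cv2.resize(b['frame'][90:240,120:220,::-1],None,fx=4,fy=4,interpolation=cv2.INTER_CUBIC)
cv2.imwrite('pics/d.png',np.hstack([x,y]))
```

```text
(no output)
```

View pics/d.png

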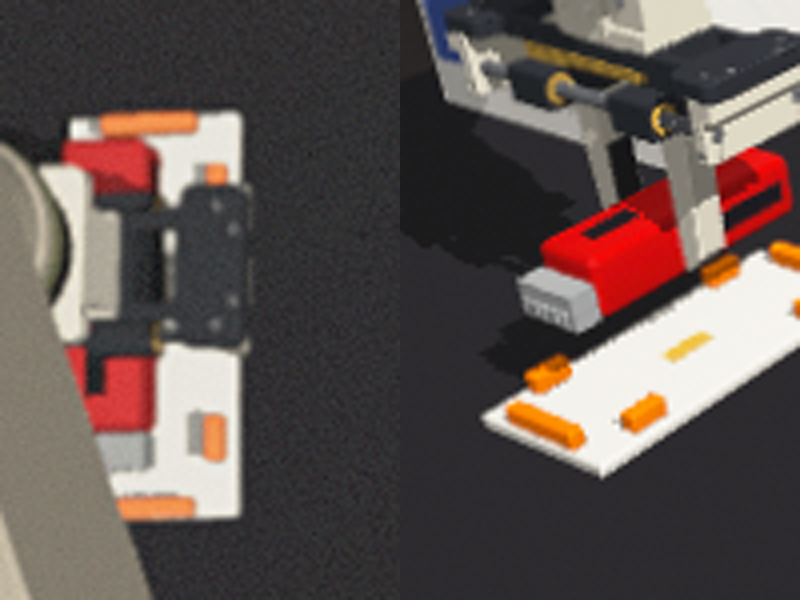

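The end nearest the robot is the steel blade, which is 14 mm past the red edge, so the clippers are centred. I'll lower 55 mm, shift 1.5 mm in +y and release.

Emit:
play_rows([
  [0,0.05,0.5],
  [0,0,0.5],
  [0,0,0.3],
  [0,0,0.3],
  [0,0,0.2],
  [0,0,0.02],
  [0,0,0],
  [0,0,0],
], fingers=[-1,-1,-1,-1,-1,-1,-1,-1], yaw=[0,0,0,0,0,0,0,0])

```text
t: 33.83
ee_pos: [0.5006, 0.3075, 0.0215]
eef_rot: [180.0, 0.0, -179.6]
contact_force: [-0.7, 0.8, -3.0]
finger_gap: 0.447
grasp_force: 30.0
```

Emit:
play_rows([
  [0,0,0],
  [0,0,0],
  [0,0,0],
  [0,0,-0.5],
  [0,0,-1],
  [0,0,-1],
  [0,0,-1],
  [0,0,-1],
], fingers=[0.2,0.2,0.2,0.2,0.2,0.2,0.2,0.2], yaw=[0,0,0,0,0,0,0,0])

```text
t: 34.83
ee_pos: [0.5006, 0.3076, 0.1588]
eef_rot: [180.0, 0.1, -179.6]
contact_force: [0.2, 0.7, 0.8]
finger_gap: 0.6
grasp_force: 0.0
```

Emit:
play_rows([
  [0,0,-1],
  [0,-1,0],
  [0,-1,0],
  [0,-1,0],
  [0,-1,0],
  [0,-1,0],
  [0,-1,0],
  [0,-1,0],
], fingers=[1,1,1,1,1,1,1,1], yaw=[0,0,0,0,0,0,0,0])

```text
t: 35.83
ee_pos: [0.5019, 0.0966, 0.1878]
eef_rot: [180.0, 0.1, -179.6]
contact_force: [0.5, -0.3, 0.1]
finger_gap: 1.001
grasp_force: 0.0
```

Run:
```python
from h import *
import pickle
a=cams.camera('top');b=cams.camera('side');pickle.dump((a,b),open('c5.pkl','wb'))
x=cv2.resize(a['frame'][160:310,130:330,::-1],None,fx=4,fy=4,interpolation=cv2.INTER_CUBIC)
y=cv2.resize(b['frame'][130:230,130:250,::-1],None,fx=4,fy=4,interpolation=cv2.INTER_CUBIC)
x[:400,320:]=y
cv2.imwrite('pics/e.png',x)
```

```text
(no output)
```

View pics/e.png

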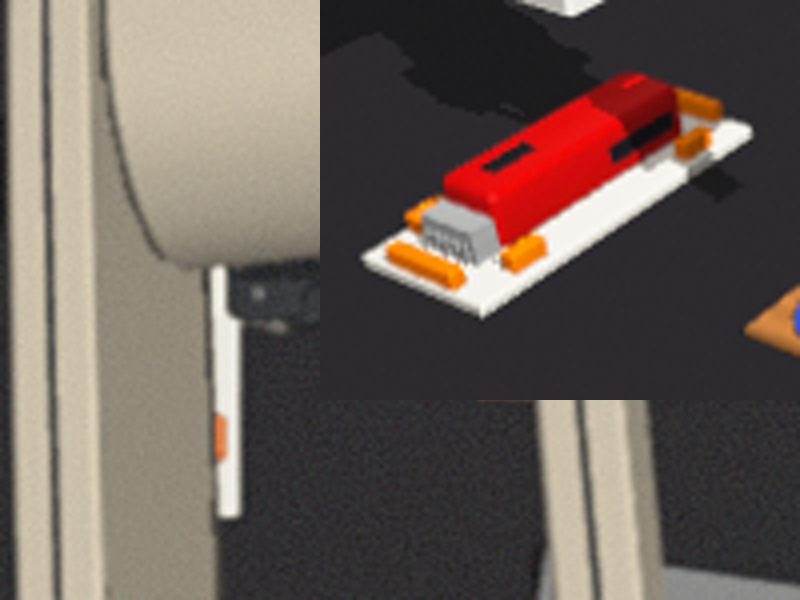

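The clippers lie flat between the lugs. Now I'll turn back and return the jars, blue first.

Emit:
play_rows([
  [0,0,0],
  [0,0,0],
  [0,0,0],
  [0,0,0],
  [0,0,0],
  [0,0,0],
  [0,0,0],
  [0,0,0],
], fingers=[0.5,0.5,0.5,0.5,0.5,0.5,0.5,0.5], yaw=[1,1,1,1,1,1,1,1], force=25)

```text
t: 36.92
ee_pos: [0.5019, 0.0984, 0.1874]
eef_rot: [179.9, -0.0, 100.1]
contact_force: [-0.2, -0.1, 0.6]
finger_gap: 0.747
grasp_force: 0.0
```

Emit:
play_rows([
  [0,0,0],
  [0,0,0],
  [-1,-0.5,0],
  [-1,-0.5,0],
  [-1,-0.5,0],
  [-1,-0.5,0],
  [-1,-0.5,0],
  [-1,0,0],
], fingers=[0.5,0.5,0.5,0.5,0.5,0.5,0.5,0.5], yaw=[1,0.04,0,0,0,0,0,0])

```text
t: 37.92
ee_pos: [0.4262, -0.083, 0.187]
eef_rot: [179.9, 0.0, 90.2]
contact_force: [-0.3, 0.8, -0.0]
finger_gap: 0.751
grasp_force: 0.0
```

Emit:
play_rows([
  [-1,0,0],
  [-1,0,0],
  [-1,0,0],
  [-1,0,0],
  [-1,0,0],
  [-1,0,0],
  [-1,0,0],
  [-1,0,0],
], fingers=[0.5,0.5,0.5,0.5,0.5,0.5,0.5,0.5], yaw=[0,0,0,0,0,0,0,0])

```text
t: 38.92
ee_pos: [0.4268, -0.3232, 0.1869]
eef_rot: [180.0, 0.0, 90.2]
contact_force: [0.3, -0.5, 0.0]
finger_gap: 0.751
grasp_force: 0.0
```

Emit:
play_rows([
  [-0.1,0,0],
  [0,0,0],
  [0,0,0],
], fingers=[0.5,0.5,0.5], yaw=[0,0,0])

```text
t: 39.3
ee_pos: [0.4267, -0.3245, 0.1865]
eef_rot: [180.0, -0.0, 90.1]
contact_force: [-0.5, -0.8, 0.0]
finger_gap: 0.754
grasp_force: 0.0
```

Emit:
play_rows([
  [-0.05,0,1],
  [0,0,1],
  [0,0,1],
  [0,0,0.5],
  [0,0,0.4],
  [0,0,0],
  [0,0,0],
  [0,0,0],
], fingers=[0.5,0.5,0.5,0.5,0.5,0.5,-1,-1], yaw=[0,0,0,0,0,0,0,0])

```text
t: 40.3
ee_pos: [0.4271, -0.3276, 0.0705]
eef_rot: [179.9, 0.1, 90.0]
contact_force: [-3.3, -0.3, 2.9]
finger_gap: 0.582
grasp_force: 2.2
```

Emit:
play_rows([
  [0,0,0],
  [0,0,0],
  [0,0,0],
  [0,0,0],
], fingers=[-1,-1,-1,-1], yaw=[0,0,0,0])

```text
t: 40.8
ee_pos: [0.427, -0.3275, 0.0705]
eef_rot: [179.9, 0.1, 90.0]
contact_force: [-1.0, 1.2, 6.8]
finger_gap: 0.574
grasp_force: 25.0
```

Emit:
play_rows([
  [0,0,-0.5],
  [0,0,-1],
  [0,0,-1],
  [1,0,0],
  [1,0,0],
  [1,0,0],
  [1,0,0],
  [1,0.2,0],
], fingers=[-1,-1,-1,-1,-1,-1,-1,-1], yaw=[0,0,0,0,0,0,0,0])

```text
t: 41.8
ee_pos: [0.432, -0.1759, 0.1447]
eef_rot: [-180.0, -0.0, 89.9]
contact_force: [1.0, -0.3, -2.4]
finger_gap: 0.585
grasp_force: 25.0
```

Emit:
play_rows([
  [1,0.5,0],
  [1,0.5,0],
  [1,0.5,0],
  [1,0.5,0],
  [1,0,0],
  [1,0,0],
  [1,0,0],
  [1,0,0],
], fingers=[-1,-1,-1,-1,-1,-1,-1,-1], yaw=[0,0,0,0,0,0,0,0])

```text
t: 42.8
ee_pos: [0.4923, 0.064, 0.1447]
eef_rot: [-180.0, 0.0, 90.0]
contact_force: [0.3, -0.4, -3.2]
finger_gap: 0.58
grasp_force: 25.0
```

Emit:
play_rows([
  [0.85,0,0],
  [0,0,0],
  [0,0,0.5],
  [0,0,0.5],
  [0,0,0.4],
  [0,0,0.2],
  [0,0,0],
  [0,0,0],
], fingers=[-1,-1,-1,-1,-1,-1,-1,-1], yaw=[0,0,0,0,0,0,0,0])

```text
t: 43.8
ee_pos: [0.4932, 0.0885, 0.0969]
eef_rot: [180.0, -0.0, 90.0]
contact_force: [0.2, -0.3, -3.1]
finger_gap: 0.578
grasp_force: 25.0
```

Run:
```python
from h import *
import pickle
T=tool();print(T[:3,3])
b=cams.camera('side')
y=cv2.resize(b['frame'][120:270,210:410,::-1],None,fx=4,fy=4,interpolation=cv2.INTER_CUBIC)
cv2.imwrite('pics/f.png',y)
```

```text
[0.49315978 0.08846365 0.09691288]
```

View pics/f.png

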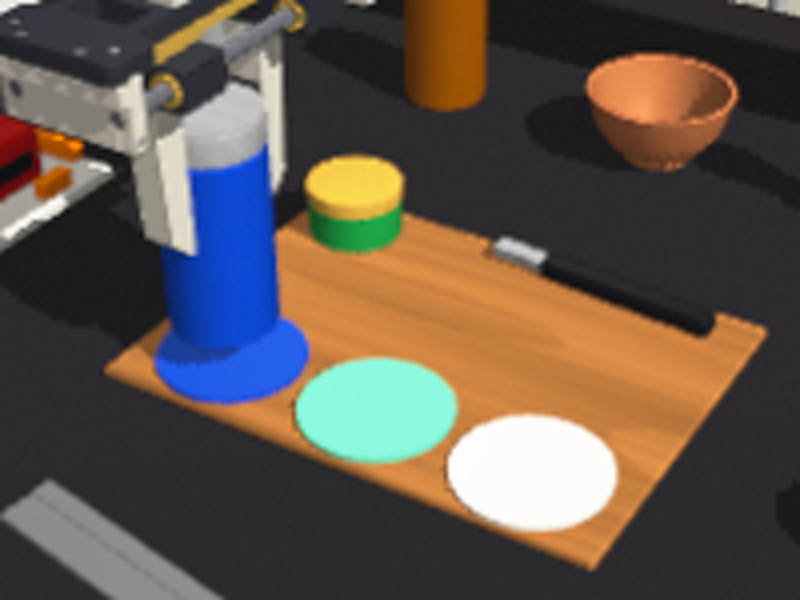

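Blue hangs roughly over its coaster. The mint and white coasters are visible at (377,410) and (533,472), and I'll cross-check them from this view.

Run:
```python
from h import *
import pickle
b=pickle.load(open('c0.pkl','rb'))['side']
A=lambda U,V,z:ray(b,(U+.5)/4-.5+210,(V+.5)/4-.5+120,z).round(4)
print('mint',A(376.5,409,.009),'white',A(532.5,471.5,.009))
# blue: coaster centre from left/right/bottom rim; jar underside centre (jar 20 mm up)
print('blue coaster',A(232,356,.009)); print('blue jar base edges',A(166,325,.029),A(276,325,.029))
```

```text
mint [0.4939 0.0013 0.009 ] white [ 0.4925 -0.0837  0.009 ]
blue coaster [0.492  0.0854 0.009 ]
blue jar base edges [0.4748 0.1108 0.029 ] [0.5026 0.0649 0.029 ]
```

Emit:
play_rows([
  [0,0,0.3],
  [0,0,0.2],
  [0,0,0.17],
  [0,0,0],
  [0,0,0],
  [0,0,0],
  [0,0,0],
  [0,0,0],
], fingers=[-1,-1,-1,-1,-1,1,1,1], yaw=[0,0,0,0,0,0,0,0])

```text
t: 44.85
ee_pos: [0.4931, 0.0885, 0.0767]
eef_rot: [180.0, -0.0, 90.0]
contact_force: [0.2, -0.6, -0.7]
finger_gap: 0.851
grasp_force: 0.0
```

Emit:
play_rows([
  [0,0,-0.7],
  [0,0,-1],
  [0,0,-1],
  [0,0,-1],
  [-1,0,0],
  [-1,0,0],
  [-1,0,0],
  [-1,0,0],
], fingers=[1,1,1,1,1,1,1,0.5], yaw=[0,0,0,0,0,0,0,0])

```text
t: 45.85
ee_pos: [0.4927, -0.0325, 0.1876]
eef_rot: [180.0, 0.0, 90.0]
contact_force: [-1.0, 0.7, 0.1]
finger_gap: 0.937
grasp_force: 0.0
```

Emit:
play_rows([
  [-1,0.4,0],
  [-1,0.37,0],
  [-1,0,0],
  [-1,0,0],
  [-1,0,0],
  [-1,0,0],
  [-1,0,0],
  [-1,0,0],
], fingers=[0.5,0.5,0.5,0.5,0.5,0.5,0.5,0.5], yaw=[0,0,0,0,0,0,0,0])

```text
t: 46.85
ee_pos: [0.5156, -0.2726, 0.1875]
eef_rot: [180.0, 0.0, 90.0]
contact_force: [0.0, -0.5, -0.3]
finger_gap: 0.748
grasp_force: 0.0
```

Emit:
play_rows([
  [-1,0,0],
  [-0.84,0,0],
  [0,0,0],
  [0,0,0],
], fingers=[0.5,0.5,0.5,0.5], yaw=[0,0,0,0])

```text
t: 47.35
ee_pos: [0.5156, -0.3262, 0.1872]
eef_rot: [-180.0, -0.0, 90.0]
contact_force: [0.6, 0.3, -0.8]
finger_gap: 0.749
grasp_force: 0.0
```

Emit:
play_rows([
  [0,0,1],
  [0,0,1],
  [0,0,1],
  [0,0,0.5],
  [0,0,0.4],
  [0,0,0],
  [0,0,0],
  [0,0,0],
], fingers=[0.5,0.5,0.5,0.5,0.5,0.5,-1,-1], yaw=[0,0,0,0,0,0,0,0])

```text
t: 48.35
ee_pos: [0.5163, -0.3273, 0.0716]
eef_rot: [179.9, 0.1, 90.0]
contact_force: [-0.4, 0.5, 1.8]
finger_gap: 0.621
grasp_force: 25.0
```

Emit:
play_rows([
  [0,0,0],
  [0,0,0],
  [0,0,0],
  [0,0,0],
], fingers=[-1,-1,-1,-1], yaw=[0,0,0,0])

```text
t: 48.85
ee_pos: [0.5163, -0.3273, 0.0716]
eef_rot: [179.9, 0.1, 90.0]
contact_force: [1.0, 1.3, 5.9]
finger_gap: 0.617
grasp_force: 25.0
```

Emit:
play_rows([
  [0,0,-0.5],
  [0,0,-1],
  [0,0,-1],
  [1,0,0],
  [1,0,0],
  [1,0,0],
  [1,0,0],
  [1,0,0],
], fingers=[-1,-1,-1,-1,-1,-1,-1,-1], yaw=[0,0,0,0,0,0,0,0])

```text
t: 49.85
ee_pos: [0.5154, -0.1757, 0.1458]
eef_rot: [-180.0, -0.0, 90.0]
contact_force: [-0.3, 0.4, -1.1]
finger_gap: 0.62
grasp_force: 25.0
```

Emit:
play_rows([
  [1,-0.4,0],
  [1,-0.3,0],
  [1,0,0],
  [1,0,0],
  [1,0,0],
  [0.92,0,0],
  [0,0,0.5],
  [0,0,0.5],
], fingers=[-1,-1,-1,-1,-1,-1,-1,-1], yaw=[0,0,0,0,0,0,0,0])

```text
t: 50.85
ee_pos: [0.4946, 0.0005, 0.1146]
eef_rot: [-180.0, 0.0, 90.0]
contact_force: [0.2, -0.1, -2.1]
finger_gap: 0.621
grasp_force: 25.0
```

Emit:
play_rows([
  [0,0,0.5],
  [0,0,0.4],
  [0,0,0],
  [0,0,0],
], fingers=[-1,-1,-1,-1], yaw=[0,0,0,0])

```text
t: 51.35
ee_pos: [0.495, 0.0007, 0.0886]
eef_rot: [180.0, 0.0, 89.9]
contact_force: [0.5, -0.1, -1.2]
finger_gap: 0.621
grasp_force: 25.0
```

Emit:
play_rows([
  [0,0,0.2],
  [0,0,0.17],
  [0,0,0],
  [0,0,0],
  [0,0,0],
  [0,0,0],
  [0,0,0],
  [0,0,0],
], fingers=[-1,-1,-1,-1,1,1,1,1], yaw=[0,0,0,0,0,0,0,0])

```text
t: 52.35
ee_pos: [0.4949, 0.0009, 0.0774]
eef_rot: [180.0, 0.0, 90.0]
contact_force: [0.1, 0.1, 0.1]
finger_gap: 0.981
grasp_force: 0.0
```

Emit:
play_rows([
  [0,0,-0.7],
  [0,0,-1],
  [0,0,-1],
  [0,0,-1],
  [-1,0,0],
  [-1,0,0],
  [-1,0,0],
  [-1,0,0],
], fingers=[1,1,1,1,1,1,1,1], yaw=[0,0,0,0,0,0,0,0])

```text
t: 53.35
ee_pos: [0.4947, -0.12, 0.1883]
eef_rot: [180.0, 0.0, 90.0]
contact_force: [-0.1, -0.1, -0.4]
finger_gap: 1.002
grasp_force: 0.0
```

Emit:
play_rows([
  [-1,0.9,0],
  [-1,0.9,0],
  [-1,1,0],
  [-1,0.92,0],
  [-1,0,0],
  [-1,0,0],
  [-0.92,0,0],
  [0,0,0],
], fingers=[1,1,1,1,1,1,1,1], yaw=[0,0,0,0,0,0,0,0])

```text
t: 54.35
ee_pos: [0.6056, -0.3286, 0.1877]
eef_rot: [-180.0, 0.0, 89.8]
contact_force: [0.5, -0.4, 0.3]
finger_gap: 1.0
grasp_force: 0.0
```

Emit:
play_rows([
  [0,0,1],
  [0,0,1],
  [0,0,1],
  [0,0,0.5],
  [0,0,0.4],
  [0,0,0],
  [0,0,0],
  [0,0,0],
], fingers=[1,1,1,1,1,1,-1,-1], yaw=[0,0,0,0,0,0,0,0])

```text
t: 55.35
ee_pos: [0.6069, -0.3273, 0.0727]
eef_rot: [179.9, 0.1, 90.0]
contact_force: [-0.1, -0.8, -0.2]
finger_gap: 0.831
grasp_force: 0.0
```

Emit:
play_rows([
  [0,0,0],
  [0,0,0],
  [0,0,0],
  [0,0,0],
  [0,0,0],
], fingers=[-1,-1,-1,-1,-1], yaw=[0,0,0,0,0])

```text
t: 55.98
ee_pos: [0.6062, -0.3269, 0.0714]
eef_rot: [180.0, 0.0, 90.0]
contact_force: [-1.8, 0.2, 2.4]
finger_gap: 0.577
grasp_force: 25.0
```

Emit:
play_rows([
  [0,0,-0.5],
  [0,0,-1],
  [0,0,-1],
  [1,0,0],
  [1,0,0],
  [1,-0.78,0],
  [1,-1,0],
  [1,-1,0],
], fingers=[-1,-1,-1,-1,-1,-1,-1,-1], yaw=[0,0,0,0,0,0,0,0])

```text
t: 56.98
ee_pos: [0.522, -0.1756, 0.1467]
eef_rot: [180.0, -0.0, 90.0]
contact_force: [0.7, 0.2, -2.0]
finger_gap: 0.575
grasp_force: 25.0
```

Emit:
play_rows([
  [1,-1,0],
  [1,0,0],
  [1,0,0],
  [0.13,0,0],
  [0,0,0.8],
  [0,0,0.6],
  [0,0,0.5],
  [0,0,0],
], fingers=[-1,-1,-1,-1,-1,-1,-1,-1], yaw=[0,0,0,0,0,0,0,0])

```text
t: 57.98
ee_pos: [0.4917, -0.0828, 0.0876]
eef_rot: [-179.8, -0.0, 89.9]
contact_force: [0.9, 0.3, -2.9]
finger_gap: 0.579
grasp_force: 25.0
```

Emit:
play_rows([
  [0,0,0],
  [0,0,0],
], fingers=[-1,-1], yaw=[0,0])

```text
t: 58.22
ee_pos: [0.4936, -0.0831, 0.0902]
eef_rot: [179.9, 0.0, 90.0]
contact_force: [-0.2, -0.0, -2.8]
finger_gap: 0.577
grasp_force: 25.0
```

Emit:
play_rows([
  [0,0,0.25],
  [0,0,0.18],
  [0,0,0],
  [0,0,0],
  [0,0,0],
  [0,0,0],
  [0,0,0],
  [0,0,0],
], fingers=[-1,-1,-1,-1,1,1,1,1], yaw=[0,0,0,0,0,0,0,0])

```text
t: 59.22
ee_pos: [0.4931, -0.0828, 0.0765]
eef_rot: [180.0, 0.0, 90.0]
contact_force: [-1.3, 0.6, 0.0]
finger_gap: 0.958
grasp_force: 0.0
```

Emit:
play_rows([
  [0,0,-0.7],
  [0,0,-1],
  [0,0,-1],
  [0,0,-1],
  [-1,0,0],
  [-1,0,0],
  [-1,0,0],
  [-1,0,0],
], fingers=[1,1,1,1,1,1,1,1], yaw=[0,0,0,0,0,0,0,0])

```text
t: 60.22
ee_pos: [0.4928, -0.2038, 0.1874]
eef_rot: [180.0, 0.0, 90.0]
contact_force: [0.5, 0.4, 0.7]
finger_gap: 0.998
grasp_force: 0.0
```

Emit:
play_rows([
  [-1,0,0],
  [-1,0,0],
  [-1,0,0],
  [-1,0,0],
  [-1,0,0],
  [0,0,0],
  [0,0,0],
  [0,0,0],
], fingers=[1,1,1,1,1,1,1,1], yaw=[0,0,0,0,0,0,0,0])

```text
t: 61.22
ee_pos: [0.4929, -0.3518, 0.1873]
eef_rot: [-180.0, -0.0, 90.0]
contact_force: [0.6, 0.0, 0.0]
finger_gap: 0.999
grasp_force: 0.0
```

Run:
```python
from h import *
a=cams.camera('top')
x=cv2.resize(a['frame'][150:300,140:390,::-1],None,fx=3.2,fy=3.2,interpolation=cv2.INTER_CUBIC)
cv2.imwrite('pics/g.png',x)
```

```text
(no output)
```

View pics/g.png

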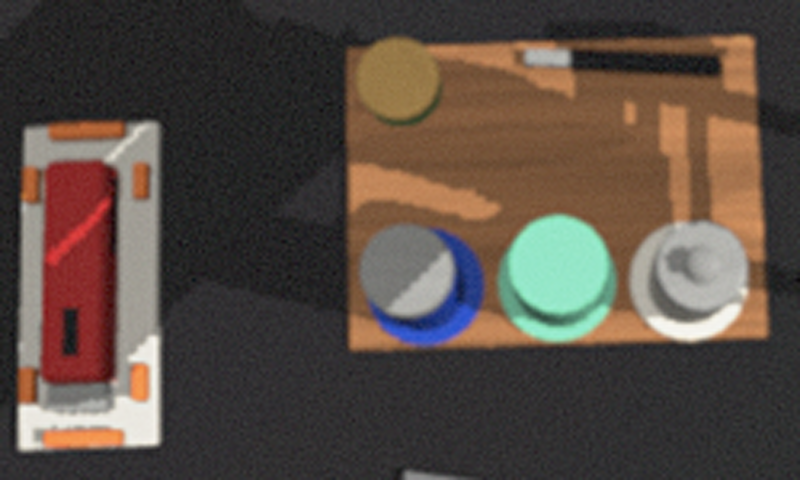

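The jars look centred, with lids at (407,271), (559,266) and (702,267). The clippers run from about (80,162) to (78,408) inside the lugs. One check before handing in.

Run:
```python
from h import *
import pickle
c=pickle.load(open('c0.pkl','rb'))['top']
A=lambda U,V,z:ray(c,(U+.5)/3.2-.5+140,(V+.5)/3.2-.5+150,z)[:2]
for n,p,z,k in (('blue',(407,271),.125,(.4927,.0865)),('mint',(559,266),.115,(.494,.0015)),('white',(702,267),.111,(.492,-.0835)),('clip',(80,284.5),.042,(.5,.305))): print(n,((A(*p,z)-k)*1000).round(1),'mm')
```

```text
blue [-2.5  0.9] mm
mint [-1.9 -1. ] mm
white [-2.1  0.9] mm
clip [-4.4 -4. ] mm
```

```bash
python3 -c "
from workcell import ctrl
print(ctrl.finish_job())"
```

```text
the job is handed in; nothing more can be done
None
```

I handed the job in at about 61 s. By the last top-camera check, all three jars stand within about 3 mm of their coaster centres, and the clippers lie flat in the cradle about 4 mm off centre each way. The hand-in returned no verdict.

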